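# Roll the oilstone over onto the sharpening board

## Robot

A 6-joint arm with a two-finger parallel gripper is mounted at the origin on a cart in front of the work surface, level with it; the furniture and walls round the work are solid. World frame = base frame: x ahead of the robot, y to its left, z up, the work surface at z = 0. Lengths are in m, angles in rad, forces in N, time in s.
With the tool pointing down it reaches from about 0.3 to 0.75 m from the base axis. Payload 8.5 kg.
Tool frame: the origin (TCP) lies on the centre line of the jaws, within the pads' length; the fingertips stand 25 mm ahead of it and the grasp point (between the pads) lies 6 mm ahead of it; z points along the fingers, y is the line along which they close (so a half turn about z gives the same grasp; the last joint's range is limited). The gripper opens to 88 mm and grips with 3 to 60 N. Pads are 18 mm wide; open, the fingers measure 123 mm over their backs; the gripper's body (75 mm by 187 mm) begins 45 mm behind the grasp point.
Start: joints at [0.922, 0.381, 1.297, -0, 1.464, -0.215], TCP at [0.231, 0.499, 0.264] pointing down, gripper open.
Joint ranges: [-3.11, 3.11], [-0.89, 2.33], [0.22, 2.48], [-1.42, 4.56], [0.17, 2.85], [-2.88, 2.88]. Speed limits (rad/s): [2.39, 2.39, 3.14, 3.14, 3.14, 3.14].

## Interface

Orientations are given as a 3x3 rotation matrix whose columns are the frame's x, y, z axes.
In Python, from workcell import get_obs, camera, calibration, robot gives the robot as it stands.
- The arm moves only by the tool jog_arm, never from a script. Its argument "commands" is a list of rows, each an object with "claw": the gripper's target within -1 to 1 (shut at 1, half-way at 0, fully open at -1); "xyz": the shift along the tool's x, y, z in m, a list of three; "turn": the turn, a rotation vector about the tool's x, y, z in degrees, a list of three. A call has 1 to 8 rows; each row shifts and turns the commanded pose from where the row before left it, along the tool's axes as they then stand; what a row does not reach is not made up. A row lasts 1/12 s, in which the tool goes at most 41.7 mm and 7.16 degrees, less where a joint would pass 70% of its speed; a pose out of reach is approached as far as the arm can. A call with a gripper value outside its range is refused whole. The fingers move at their own pace and stop on an object; "force" is the grip in N (left out, the last holds). Time passes only in rows, so rows that do not move let the fingers close. It gives the time, the measured TCP pose, the force, the opening and the grip force at its end, in the units of the state.
- get_obs(): the state, without advancing time (a new reading comes with each control period).
- camera(name): name is "scene" or "top"; returns the picture (400x640x3 uint8, red, green, blue); there is no depth.
- calibration(name): a dict with "fovy" (degrees; the focal length in pixels is half the picture's height over the tangent of half this angle, whatever the lens; pixels are square), "cx", "cy" (the principal point, pixels), "eye" and "orientation" of the camera in the world. Camera axes: x right, y down, z forward; pixel columns grow to the right and rows downward; lengths in m; the calibration is good to about 2 mm. A picture is of the moment at which its call begins. calibration takes no time and is no camera call.
- robot.sign_off(): hands the job in; it is judged then, once.
The state is a dict: "time": time; "joint_positions": joint angles; "qvel": joint speeds; "joint_torque": joint torques, N m; "tcp_pos": TCP position; "tcp_rot": TCP orientation; "contact_force": force on the tool from outside, world axes, zero at the start; "wrist_torque": the same for the moment, N m; "grip_width": opening from 0.0 (shut) to 1.0 (fully open); "grasp_force": force on a finger pad.
Only numpy, scipy, OpenCV 4.12 (cv2) and the standard library are available. Lean on these libraries where they do the work, as an engineer would, in place of code of your own. Each camera call takes 0.05 s, during which the arm holds its last target. There are 200 camera calls.

## Task

Turn the two-grit oilstone over with the fingertips, without gripping or lifting it: push it across the table against the front edge of the sharpening board, then keep pushing forward and upward near the top of its side so that it tips up against that edge and rolls over onto the board, dark side down. Then slide it back until its long side lies flat against the wooden cleat of the board, and leave the other things on the table where they are.

Things in the scene. Friction and masses are not known exactly. Their poses are not given: they have to be found in the camera images.
- stone: the oilstone, a loose block 50 x 150 x 28 mm (x, y, z), about 0.4 kg, with a dark brown-black top layer and a grey lower layer. It starts on the table in front of the board, dark layer up. Origin: centre of its underside (the grey face); its z points out of the dark face, its y runs along its 150 mm length. Sliding friction about 0.6; some 8 N near the top of its side tips it. Halfway over it can stand on its narrow side half on the board, and falls back if let go too early
- stone_center (a point): the middle of the oilstone, 14 mm inside from the grey face
- board: the sharpening board, fixed to the table: a plywood base 150 x 260 mm and 8 mm thick with a thin black rubber face, and along its far side a hardwood cleat 25 mm wide that stands 25 mm above the board (33 mm above the table), all 260 mm long. Origin: centre of its underside, on the table; x points from its front edge (nearest the robot) to the cleat, y runs along the front edge and the cleat, z up
- board_edge (a point): the middle of the board's top front edge, 8 mm above the table, 75 mm before the board's origin; the upright face below it is the 8 mm high stop that the stone tips against
- cleat_face (a point): the middle of the foot of the cleat's upright front face, on the board's face, 125 mm behind the front edge; the stone's centre is 25 mm before it when the stone lies against the cleat
- slip_stone: pale grey flat slip stone 36 x 100 x 12 mm on the right of the table, a bystander; origin at the centre of its underside
- tape_measure: yellow tape measure 30 x 63 x 59 mm on the right, a bystander; origin at the centre of its underside
- glue_bottle: white glue bottle with red cap, 59 mm across, 130 mm high, on the right, a bystander; origin at the centre of its underside
- oil_can: green oil can with a tall spout, 66 mm across, 150 mm high, on the left, a bystander; origin at the centre of its underside
- dust_brush: flat wooden brush 34 x 187 x 13 mm on the near right, a bystander; origin at the centre of its underside
- offcut_2: wooden block 42 x 85 x 32 mm on the near left, a bystander; origin at the centre of its underside
Things that resemble listed ones, but are neither listed nor needed, are in the scene too. Of the things that look like the stone, take the one that is farthest to the robot's left at the start.

How it is judged:
By the outcome, as a careful person would: the job done as asked, in the order asked, and still so for the second after the job is handed in, with the robot touching nothing.
It also fails if it takes over 64 s, if anything falls off the work surface, if the arm or the gripper's body presses on something with over 40 N, if the wrist force passes 120 N, or if a joint passes its speed limit or range.

## Working session

There is one attempt and no reset: what is moved stays moved. The work goes in short steps, Python scripts to look and compute and a tool call to move; the robot and the scene stay as the last step left them, time stands still between calls to the robot, and variables do not carry over. Pictures are saved under pics/ and viewed, at most 10 in all, crops included, and the job is handed in when it is done.

Besides the shell and the picture viewer there is one more tool, called after "Call:" in YAML: its name, and indented under it one key for each argument. jog_arm: Moves the arm, as the interface text tells. Its arguments: {"type":"object","properties":{"commands":{"type":"array","items":{"type":"object","properties":{"claw":{"type":"number"},"xyz":{"type":"array","items":{"type":"number"}},"turn":{"type":"array","items":{"type":"number"}}}}},"force":{"type":"number"}},"required":["commands"]}

```bash
mkdir -p pics; cat > h.py <<'E'
import numpy as np, cv2
from workcell import get_obs, camera, calibration, robot
def snap(n,f):
    im=camera(n); cv2.imwrite('pics/'+f,im[:,:,::-1]); return im
def K(n):
    c=calibration(n); f=200/np.tan(np.radians(c['fovy'])/2); return c,f
def ray(n,u,v,z):
    c,f=K(n); d=np.array(c['orientation'])@np.array([(u-c['cx'])/f,(v-c['cy'])/f,1]); e=np.array(c['eye'])
    return e+d*(z-e[2])/d[2]
def proj(n,p):
    c,f=K(n); q=np.array(c['orientation']).T@(np.array(p)-np.array(c['eye'])); return np.array([c['cx']+f*q[0]/q[2],c['cy']+f*q[1]/q[2]])
E
python3 - <<'E'
from h import *
a=snap('top','t0.png'); b=snap('scene','s0.png')
for n in('top','scene'): print(calibration(n))
o=get_obs(); print(o['time'],o['tcp_pos'],o['tcp_rot'],o['grip_width'])
E
```

```text
{'fovy': 53.083710641737206, 'cx': 323.3086239924282, 'cy': 196.91456449793853, 'eye': array([ 0.37274911, -0.09060972,  1.12044521]), 'orientation': array([[-2.12014587e-02, -9.82616490e-01,  1.84432461e-01],
       [-9.99765744e-01,  2.16407287e-02,  3.68941006e-04],
       [-4.35378037e-03, -1.84381435e-01, -9.82845121e-01]])}
{'fovy': 57.50129685436467, 'cx': 318.75622313340375, 'cy': 197.10431143396303, 'eye': array([ 0.0892384 , -1.12610627,  0.57912913]), 'orientation': array([[ 0.91180698, -0.18507579,  0.36654467],
       [-0.41026821, -0.3737263 ,  0.83187057],
       [-0.01697172, -0.90888701, -0.41669696]])}
0.1 [0.23104533 0.49887893 0.26323384] [[-9.07365739e-01  4.20341309e-01 -7.74013788e-04]
 [ 4.20341929e-01  9.07365225e-01 -1.00517671e-03]
 [ 2.79795901e-04 -1.23741336e-03 -9.99999195e-01]] 0.9997950362061216
```

View pics/t0.png

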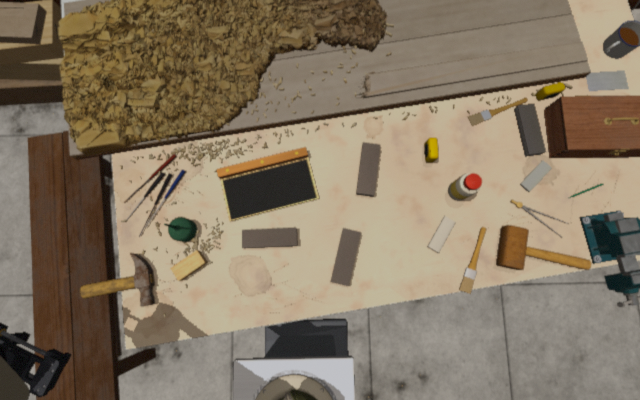

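View pics/s0.png

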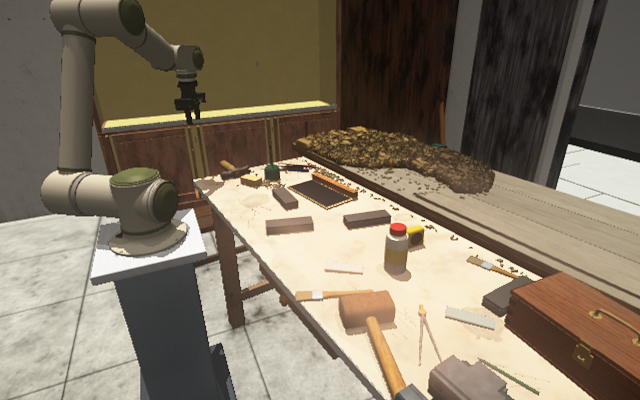

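Candidates for the stone in the top view are (270,238), (346,257), (368,169) and (530,130). The farthest to the robot's left, just in front of the board, is (270,238). I'll check it in a close crop.

```bash
python3 - <<'E'
from h import *
im=cv2.imread('pics/t0.png'); c=im[140:265,200:340]
c=cv2.resize(c,None,fx=5,fy=4.8 if 0 else 5,interpolation=cv2.INTER_CUBIC)[:600]; cv2.imwrite('pics/c0.png',c)
E
```

```text
(no output)
```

View pics/c0.png

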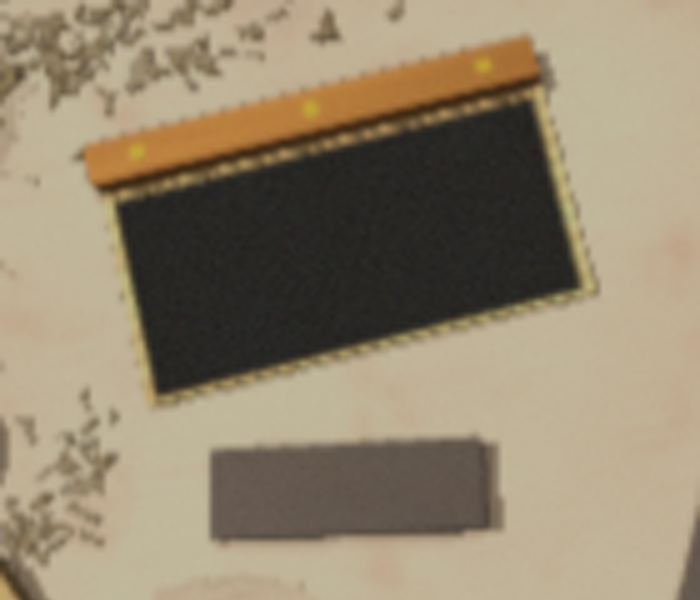

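The crop shows the stone, dark side up, with corners at crop (211,451), (485,437), (490,527) and (212,538). The board's front edge runs from (152,403) to (597,292).

```bash
cat >> h.py <<'E'
def cr(x,y,z): return ray('top',200+x/5-.4,140+y/5-.4,z)[:2]
E
python3 - <<'E'
from h import *
np.set_printoptions(precision=4,suppress=True)
L=cr(152,404,.008);R=cr(597,293,.008); e=L-R
print('front',L,R,np.linalg.norm(e),np.degrees(np.arctan2(-e[0],e[1])))
a=cr(97,190,.033);b=cr(544,86,.033);e=a-b;print('cleat top front',a,b,np.linalg.norm(e),np.degrees(np.arctan2(-e[0],e[1])))
a=cr(82,148,.033);b=cr(530,38,.033);print('cleat back',a,b)
s=np.array([cr(*p,.028) for p in((211,451),(485,437),(490,527),(212,538))]);print(s,s.mean(0))
print(np.linalg.norm(s-np.roll(s,-1,0),axis=1)); e=s[0]-s[1];print(np.degrees(np.arctan2(-e[0],e[1])))
for n,u,v,z in(('oilcan',182,229,.05),('offcut',188,265,.03),):print(n,ray('top',u,v,z))
E
```

```text
front [0.5204 0.1723] [ 0.5781 -0.0779] 0.256831523558875 12.980233063057858
cleat top front [0.6381 0.1998] [ 0.6927 -0.0507] 0.25630978370505936 12.29905673109248
cleat back [0.6625 0.2088] [ 0.721  -0.0431]
[[ 0.4911  0.1347]
 [ 0.4956 -0.0153]
 [ 0.4465 -0.0176]
 [ 0.4438  0.1334]] [0.4692 0.0588]
[0.1501 0.0492 0.151  0.0474]
1.6931378006835953
oilcan [0.4944 0.2908 0.05  ]
offcut [0.3991 0.2775 0.03  ]
```

Call:
jog_arm:
  commands:
    - {"claw": -1, "turn": [0, 0, -5.4], "xyz": [0, 0, 0.01]}
    - {"turn": [0, 0, -5.4], "xyz": [0, 0, 0.01]}
    - {"turn": [0, 0, -5.4], "xyz": [0, 0, 0.01]}
    - {"turn": [0, 0, -5.4], "xyz": [0, 0, 0.01]}
    - {"turn": [0, 0, -5.4], "xyz": [0, 0, 0.01]}
    - {"turn": [0, 0, -5.4], "xyz": [0, 0, 0.01]}
    - {"turn": [0, 0, -5.2], "xyz": [0, 0, 0.01]}
    - {"xyz": [0, 0, 0]}

```text
invalid input
```

Call:
jog_arm:
  commands:
    - {"xyz": [-0.008, -0.035, 0]}
    - {"xyz": [-0.008, -0.035, 0]}
    - {"xyz": [-0.008, -0.035, 0]}
    - {"xyz": [-0.008, -0.035, 0]}
    - {"xyz": [-0.008, -0.035, 0]}
    - {"xyz": [-0.008, -0.035, 0]}
    - {"xyz": [-0.006, -0.035, 0]}
    - {"xyz": [-0.006, -0.035, 0]}

```text
invalid input
```

Call:
jog_arm:
  commands:
    - {"xyz": [0, -0.035, 0]}
    - {"xyz": [0, -0.035, 0]}
    - {"xyz": [0, -0.035, 0]}
    - {"xyz": [0, -0.035, 0]}
    - {"xyz": [0, -0.035, 0]}
    - {"xyz": [0, -0.026, 0]}
    - {"xyz": [0, 0, 0]}
    - {"xyz": [0, 0, 0]}

```text
invalid input
```

```bash
cat >> h.py <<'E'
np.set_printoptions(precision=4,suppress=True)
A=np.radians(12.7); X=np.array([np.cos(A),np.sin(A)]); Y=np.array([-X[1],X[0]]); M=np.array([.549,.047])
def st():
    o=get_obs(); p=np.array(o['tcp_pos']); d=p[:2]-M; r=o['tcp_rot']
    print('t',o['time'],'fwd %.4f y %.4f tipz %.4f'%(d@X,d@Y,p[2]-.025),'yaw',np.degrees(np.arctan2(-r[0][1],r[1][1])),'F',o['contact_force'],p, r[2])
E
python3 -c "from h import *; st(); print(get_obs()['joint_positions'])"
```

```text
t 0.1 fwd -0.2108 y 0.5107 tipz 0.2382 yaw -24.85615797524142 F [-0.1697  0.2398  0.0479] [0.231  0.4989 0.2632] [ 0.0003 -0.0012 -1.    ]
[ 0.9217  0.3811  1.2981  0.      1.4636 -0.2153]
```

Call:
jog_arm:
  commands:
    - {"claw": -1, "xyz": [0, 0, 0.01], "turn": [0, 0, -5.4]}
    - {"claw": -1, "xyz": [0, 0, 0.01], "turn": [0, 0, -5.4]}
    - {"claw": -1, "xyz": [0, 0, 0.01], "turn": [0, 0, -5.4]}
    - {"claw": -1, "xyz": [0, 0, 0.01], "turn": [0, 0, -5.4]}
    - {"claw": -1, "xyz": [0, 0, 0.01], "turn": [0, 0, -5.4]}
    - {"claw": -1, "xyz": [0, 0, 0.01], "turn": [0, 0, -5.4]}
    - {"claw": -1, "xyz": [0, 0, 0.01], "turn": [0, 0, -5.2]}

```text
time: 0.68
tcp_pos: [0.231, 0.4989, 0.193]
tcp_rot: [[-0.974, -0.225, -0.0], [-0.225, 0.974, -0.001], [0.001, -0.001, -1.0]]
contact_force: [0.2, -0.2, -0.0]
grip_width: 0.998
grasp_force: 0.0
```

Call:
jog_arm:
  commands:
    - {"claw": -1, "xyz": [-0.008, -0.035, 0], "turn": [0, 0, 0]}
    - {"claw": -1, "xyz": [-0.008, -0.035, 0], "turn": [0, 0, 0]}
    - {"claw": -1, "xyz": [-0.008, -0.035, 0], "turn": [0, 0, 0]}
    - {"claw": -1, "xyz": [-0.008, -0.035, 0], "turn": [0, 0, 0]}
    - {"claw": -1, "xyz": [-0.008, -0.035, 0], "turn": [0, 0, 0]}
    - {"claw": -1, "xyz": [-0.008, -0.035, 0], "turn": [0, 0, 0]}
    - {"claw": -1, "xyz": [-0.006, -0.035, 0], "turn": [0, 0, 0]}
    - {"claw": -1, "xyz": [-0.006, -0.035, 0], "turn": [0, 0, 0]}

```text
time: 1.35
tcp_pos: [0.3517, 0.2376, 0.1936]
tcp_rot: [[-0.975, -0.221, -0.0], [-0.221, 0.975, -0.0], [0.0, -0.0, -1.0]]
contact_force: [0.7, 0.4, 0.6]
grip_width: 1.001
grasp_force: 0.0
```

Call:
jog_arm:
  commands:
    - {"claw": -1, "xyz": [0, -0.035, 0], "turn": [0, 0, 0]}
    - {"claw": -1, "xyz": [0, -0.035, 0], "turn": [0, 0, 0]}
    - {"claw": -1, "xyz": [0, -0.035, 0], "turn": [0, 0, 0]}
    - {"claw": -1, "xyz": [0, -0.035, 0], "turn": [0, 0, 0]}
    - {"claw": -1, "xyz": [0, -0.035, 0], "turn": [0, 0, 0]}
    - {"claw": -1, "xyz": [0, -0.026, 0], "turn": [0, 0, 0]}
    - {"claw": -1, "xyz": [0, 0, 0], "turn": [0, 0, 0]}

```text
time: 1.93
tcp_pos: [0.3969, 0.0396, 0.1937]
tcp_rot: [[-0.976, -0.216, 0.0], [-0.216, 0.976, -0.001], [-0.0, -0.001, -1.0]]
contact_force: [1.1, 0.7, -0.6]
grip_width: 1.001
grasp_force: 0.0
```

```bash
python3 -c "from h import *; st(); print(get_obs()['joint_positions'])"
```

```text
t 1.9333 fwd -0.1500 y 0.0263 tipz 0.1687 yaw 12.49813059495581 F [ 1.1419  0.6841 -0.5975] [0.3969 0.0396 0.1937] [-0.0002 -0.001  -1.    ]
[-0.199   0.1945  1.8007 -0.0009  1.1458 -1.9876]
```

Call:
jog_arm:
  commands:
    - {"claw": -1, "xyz": [0, 0, 0.035], "turn": [0, 0, 0]}
    - {"claw": -1, "xyz": [0, 0, 0.035], "turn": [0, 0, 0]}
    - {"claw": -1, "xyz": [0, 0, 0.035], "turn": [0, 0, 0]}
    - {"claw": -1, "xyz": [0, 0, 0.03], "turn": [0, 0, 0]}
    - {"claw": -1, "xyz": [0, 0, 0.02], "turn": [0, 0, 0]}
    - {"claw": -1, "xyz": [0, 0, 0], "turn": [0, 0, 0]}

```text
time: 2.43
tcp_pos: [0.3942, 0.0437, 0.036]
tcp_rot: [[-0.975, -0.221, -0.007], [-0.221, 0.975, 0.001], [0.006, 0.003, -1.0]]
contact_force: [-0.6, 0.2, -0.1]
grip_width: 1.0
grasp_force: 0.0
```

Call:
jog_arm:
  commands:
    - {"claw": -1, "xyz": [-0.01, 0, 0], "turn": [0, 0, 0]}
    - {"claw": -1, "xyz": [-0.01, 0, 0], "turn": [0, 0, 0]}
    - {"claw": -1, "xyz": [-0.01, 0, 0], "turn": [0, 0, 0]}
    - {"claw": -1, "xyz": [-0.01, 0, 0], "turn": [0, 0, 0]}
    - {"claw": -1, "xyz": [-0.01, 0, 0], "turn": [0, 0, 0]}
    - {"claw": -1, "xyz": [-0.01, 0, 0], "turn": [0, 0, 0]}
    - {"claw": -1, "xyz": [-0.01, 0, 0], "turn": [0, 0, 0]}
    - {"claw": -1, "xyz": [-0.01, 0, 0], "turn": [0, 0, 0]}

```text
time: 3.1
tcp_pos: [0.4736, 0.0614, 0.04]
tcp_rot: [[-0.975, -0.221, -0.001], [-0.221, 0.975, -0.0], [0.001, 0.0, -1.0]]
contact_force: [-2.7, -0.8, -0.3]
grip_width: 1.002
grasp_force: 1.3
```

```bash
python3 - <<'E'
from h import *
st(); a=snap('top','t1.png'); b=snap('scene','s1.png')
x=cv2.resize(a[140:265,200:340],(600,536),interpolation=2); cv2.imwrite('pics/a1.png',x[:,:,::-1])
c=cv2.resize(b[150:240,240:380],(800,514),interpolation=2); cv2.imwrite('pics/b1.png',c[:,:,::-1])
E
```

```text
t 3.1 fwd -0.0704 y 0.0306 tipz 0.0150 yaw 12.783749657935887 F [-2.7032 -0.8323 -0.2675] [0.4736 0.0614 0.04  ] [ 0.0011  0.0002 -1.    ]
```

View pics/b1.png

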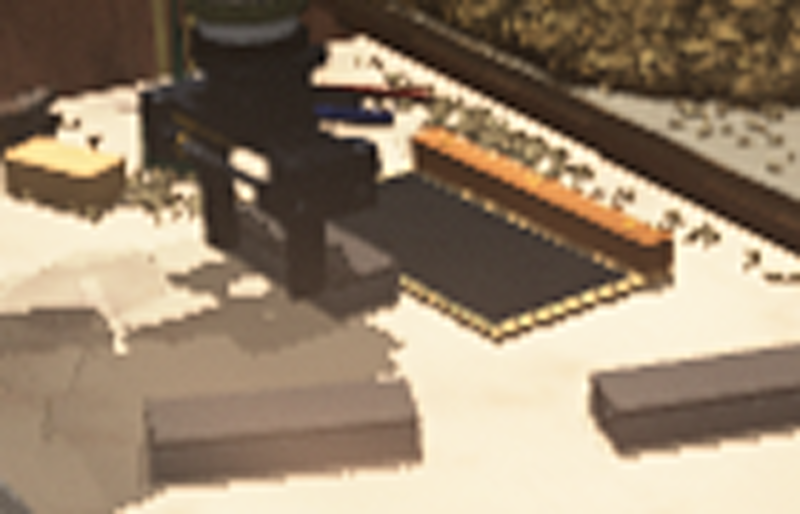

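The crop shows the stone flush against both fingertips, at crop (350,270), just short of the board's front edge. The 2.8 N I read is sliding friction. Next I raise the fingertips and close the gap.

Call:
jog_arm:
  commands:
    - {"claw": -1, "xyz": [0.002, 0, -0.006], "turn": [0, 0, 0]}
    - {"claw": -1, "xyz": [-0.005, 0, 0], "turn": [0, 0, 0]}
    - {"claw": -1, "xyz": [-0.004, 0, 0], "turn": [0, 0, 0]}
    - {"claw": -1, "xyz": [-0.002, 0, 0], "turn": [0, 0, 0]}
    - {"claw": -1, "xyz": [-0.001, 0, 0], "turn": [0, 0, 0]}

```text
time: 3.62
tcp_pos: [0.4827, 0.063, 0.0448]
tcp_rot: [[-0.975, -0.221, -0.003], [-0.221, 0.975, -0.0], [0.003, 0.0, -1.0]]
contact_force: [-9.0, -3.6, 8.0]
grip_width: 0.999
grasp_force: 4.8
```

Call:
jog_arm:
  commands:
    - {"claw": -1, "xyz": [-0.001, 0, 0], "turn": [0, 0, 0]}
    - {"claw": -1, "xyz": [-0.001, 0, 0], "turn": [0, 0, 0]}
    - {"claw": -1, "xyz": [0, 0, 0], "turn": [0, 0, 0]}

```text
time: 3.87
tcp_pos: [0.483, 0.0631, 0.0446]
tcp_rot: [[-0.975, -0.222, -0.007], [-0.222, 0.975, -0.001], [0.007, 0.001, -1.0]]
contact_force: [-14.6, -5.9, 10.6]
grip_width: 1.0
grasp_force: 7.1
```

```bash
python3 -c "from h import *; st()"
```

```text
t 3.8667 fwd -0.0608 y 0.0302 tipz 0.0196 yaw 12.818142359571864 F [-14.6267  -5.8705  10.6422] [0.483  0.0631 0.0446] [ 0.0068  0.0007 -1.    ]
```

Call:
jog_arm:
  commands:
    - {"claw": -1, "xyz": [-0.001, 0, -0.0025], "turn": [0, 0, 0]}
    - {"claw": -1, "xyz": [-0.001, 0, -0.0025], "turn": [0, 0, 0]}
    - {"claw": -1, "xyz": [-0.001, 0, -0.0025], "turn": [0, 0, 0]}
    - {"claw": -1, "xyz": [-0.001, 0, -0.0025], "turn": [0, 0, 0]}

```text
time: 4.2
tcp_pos: [0.4871, 0.0639, 0.0541]
tcp_rot: [[-0.975, -0.222, -0.007], [-0.222, 0.975, -0.001], [0.007, 0.001, -1.0]]
contact_force: [-8.6, -5.0, 3.3]
grip_width: 0.998
grasp_force: 5.2
```

```bash
python3 - <<'E'
from h import *
st(); b=snap('scene','s2.png')
c=cv2.resize(b[160:225,255:345],(800,578),interpolation=2); cv2.imwrite('pics/b2.png',c[:,:,::-1])
E
```

```text
t 4.2 fwd -0.0566 y 0.0301 tipz 0.0291 yaw 12.822653281282587 F [-8.6223 -5.0162  3.2659] [0.4871 0.0639 0.0541] [ 0.0066  0.0006 -1.    ]
```

View pics/b2.png

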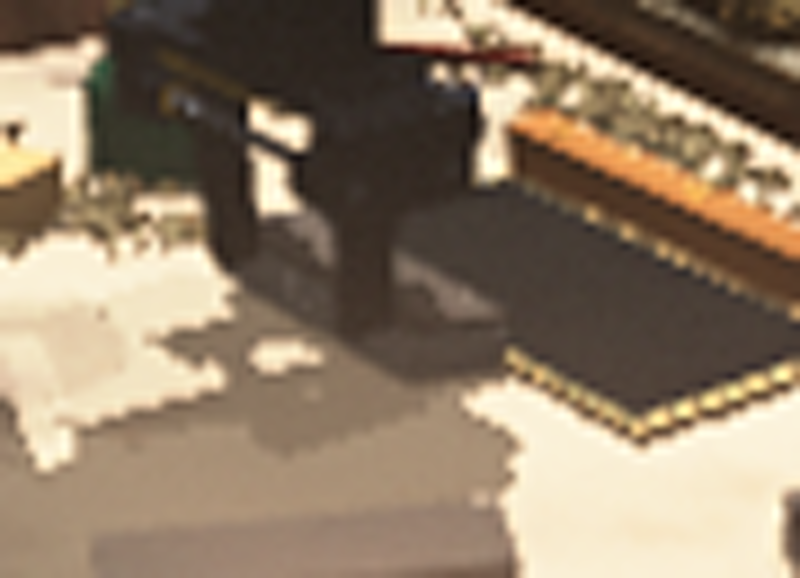

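The stone is tipping: the fingertips are at 29 mm, above its 28 mm height, and still carry 10 N. I'll keep following the arc.

Call:
jog_arm:
  commands:
    - {"claw": -1, "xyz": [-0.0015, 0, -0.0025], "turn": [0, 0, 0]}
    - {"claw": -1, "xyz": [-0.0015, 0, -0.0025], "turn": [0, 0, 0]}
    - {"claw": -1, "xyz": [-0.0015, 0, -0.0022], "turn": [0, 0, 0]}

```text
time: 4.5
tcp_pos: [0.4916, 0.065, 0.0615]
tcp_rot: [[-0.975, -0.222, -0.006], [-0.222, 0.975, -0.001], [0.006, 0.001, -1.0]]
contact_force: [-11.9, -3.8, 5.4]
grip_width: 0.998
grasp_force: 6.1
```

Call:
jog_arm:
  commands:
    - {"claw": -1, "xyz": [-0.0018, 0, -0.0022], "turn": [0, 0, 0]}
    - {"claw": -1, "xyz": [-0.0018, 0, -0.0022], "turn": [0, 0, 0]}
    - {"claw": -1, "xyz": [-0.0018, 0, -0.002], "turn": [0, 0, 0]}

```text
time: 4.75
tcp_pos: [0.4971, 0.0663, 0.0682]
tcp_rot: [[-0.975, -0.222, -0.006], [-0.222, 0.975, -0.001], [0.006, 0.001, -1.0]]
contact_force: [-10.4, -3.7, 8.7]
grip_width: 1.004
grasp_force: 6.7
```

Call:
jog_arm:
  commands:
    - {"claw": -1, "xyz": [-0.002, 0, -0.0018], "turn": [0, 0, 0]}
    - {"claw": -1, "xyz": [-0.002, 0, -0.0018], "turn": [0, 0, 0]}
    - {"claw": -1, "xyz": [-0.002, 0, -0.0018], "turn": [0, 0, 0]}

```text
time: 5.0
tcp_pos: [0.5035, 0.0677, 0.0739]
tcp_rot: [[-0.975, -0.221, -0.004], [-0.221, 0.975, -0.0], [0.004, 0.001, -1.0]]
contact_force: [-8.3, -2.6, 9.8]
grip_width: 1.0
grasp_force: 6.3
```

```bash
python3 - <<'E'
from h import *
st(); b=snap('scene','s3.png')
c=cv2.resize(b[160:225,255:345],(800,578),interpolation=2); cv2.imwrite('pics/b3.png',c[:,:,::-1])
E
```

```text
t 5.0 fwd -0.0398 y 0.0302 tipz 0.0489 yaw 12.785515339637483 F [-8.2843 -2.6347  9.7802] [0.5035 0.0677 0.0739] [ 0.0039  0.0005 -1.    ]
```

View pics/b3.png

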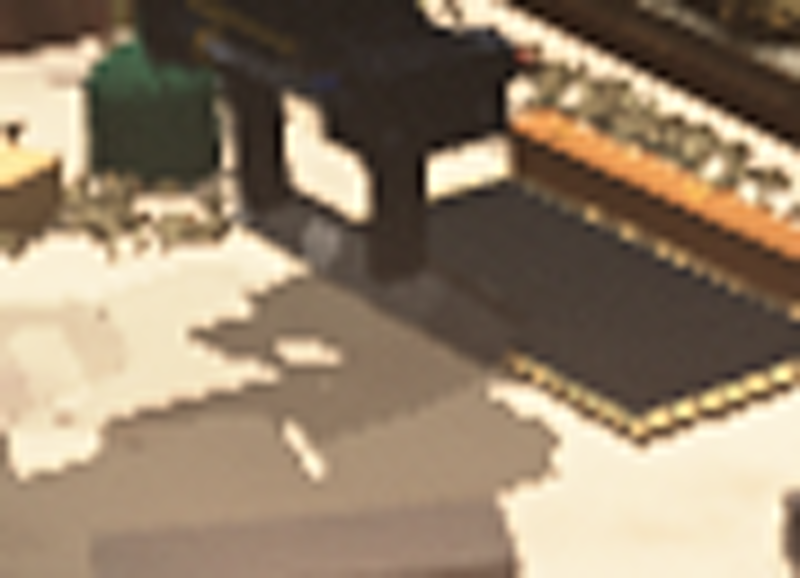

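The stone is tipped about 40-45° with both fingertips on its rear face. I'll continue with more forward than upward.

Call:
jog_arm:
  commands:
    - {"claw": -1, "xyz": [-0.002, 0, -0.0012], "turn": [0, 0, 0]}
    - {"claw": -1, "xyz": [-0.002, 0, -0.001], "turn": [0, 0, 0]}
    - {"claw": -1, "xyz": [-0.002, 0, -0.0008], "turn": [0, 0, 0]}

```text
time: 5.3
tcp_pos: [0.5096, 0.0691, 0.0775]
tcp_rot: [[-0.975, -0.221, -0.003], [-0.221, 0.975, -0.0], [0.003, 0.0, -1.0]]
contact_force: [-11.4, -1.6, 19.8]
grip_width: 0.996
grasp_force: 11.0
```

Call:
jog_arm:
  commands:
    - {"claw": -1, "xyz": [-0.0025, 0, -0.0008], "turn": [0, 0, 0]}
    - {"claw": -1, "xyz": [-0.0025, 0, -0.0006], "turn": [0, 0, 0]}
    - {"claw": -1, "xyz": [-0.0025, 0, -0.0004], "turn": [0, 0, 0]}

```text
time: 5.55
tcp_pos: [0.5177, 0.071, 0.0808]
tcp_rot: [[-0.975, -0.221, 0.0], [-0.221, 0.975, -0.0], [-0.0, -0.0, -1.0]]
contact_force: [-13.8, -1.1, 34.6]
grip_width: 1.002
grasp_force: 18.2
```

Call:
jog_arm:
  commands:
    - {"claw": -1, "xyz": [-0.001, 0, -0.0015], "turn": [0, 0, 0]}
    - {"claw": -1, "xyz": [-0.002, 0, -0.0015], "turn": [0, 0, 0]}
    - {"claw": -1, "xyz": [-0.002, 0, -0.001], "turn": [0, 0, 0]}

```text
time: 5.8
tcp_pos: [0.5235, 0.0722, 0.0836]
tcp_rot: [[-0.975, -0.221, 0.002], [-0.221, 0.975, 0.0], [-0.002, 0.0, -1.0]]
contact_force: [-2.2, 1.6, 5.2]
grip_width: 1.001
grasp_force: 2.9
```

```bash
python3 - <<'E'
from h import *
st(); b=snap('scene','s4.png')
c=cv2.resize(b[160:225,255:345],(800,578),interpolation=2); cv2.imwrite('pics/b4.png',c[:,:,::-1])
E
```

```text
t 5.8 fwd -0.0194 y 0.0302 tipz 0.0586 yaw 12.747013639496789 F [-2.1958  1.5823  5.1984] [0.5235 0.0722 0.0836] [-0.002   0.0001 -1.    ]
```

View pics/b4.png

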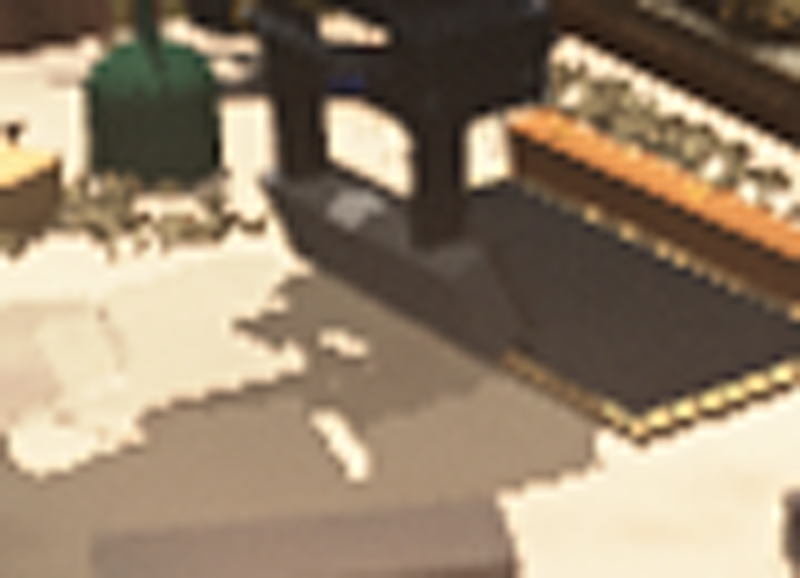

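The stone stands about 65-70° over. I'll push it a little further before taking a new hold on the grey face.

Call:
jog_arm:
  commands:
    - {"claw": -1, "xyz": [-0.0025, 0, 0], "turn": [0, 0, 0]}
    - {"claw": -1, "xyz": [-0.0025, 0, 0], "turn": [0, 0, 0]}

```text
time: 6.02
tcp_pos: [0.5288, 0.0735, 0.084]
tcp_rot: [[-0.975, -0.221, 0.003], [-0.221, 0.975, 0.001], [-0.003, 0.0, -1.0]]
contact_force: [-2.5, 3.4, 16.0]
grip_width: 1.005
grasp_force: 7.8
```

Call:
jog_arm:
  commands:
    - {"claw": -1, "xyz": [-0.0025, 0, 0], "turn": [0, 0, 0]}
    - {"claw": -1, "xyz": [-0.0025, 0, 0], "turn": [0, 0, 0]}

```text
time: 6.18
tcp_pos: [0.5344, 0.0747, 0.0844]
tcp_rot: [[-0.975, -0.22, 0.005], [-0.22, 0.975, 0.001], [-0.005, -0.0, -1.0]]
contact_force: [-0.8, 4.5, 15.6]
grip_width: 1.002
grasp_force: 7.3
```

```bash
python3 - <<'E'
from h import *
st(); b=snap('scene','s5.png')
c=cv2.resize(b[165:215,270:340],(800,571),interpolation=2); cv2.imwrite('pics/b5.png',c[:,:,::-1])
E
```

```text
t 6.1833 fwd -0.0082 y 0.0303 tipz 0.0594 yaw 12.736122343721993 F [-0.7949  4.4921 15.6097] [0.5344 0.0747 0.0844] [-0.0053 -0.     -1.    ]
```

View pics/b5.png

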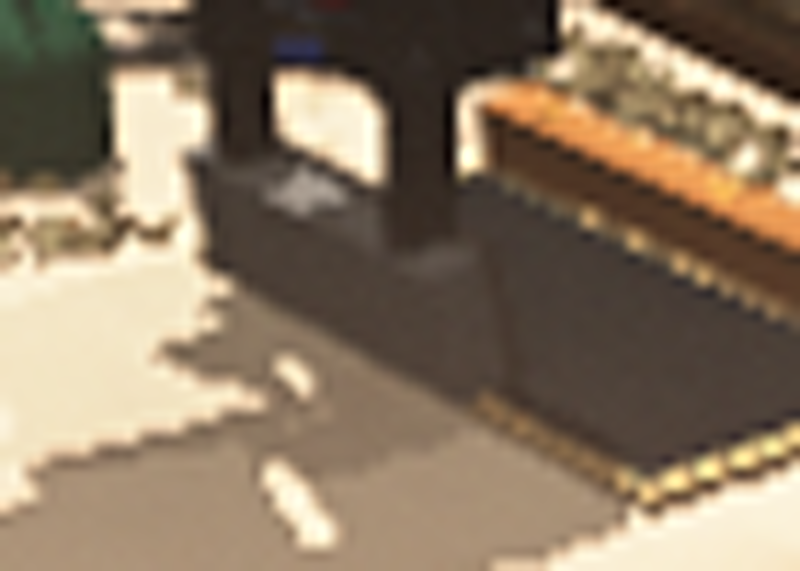

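It stands nearly upright on its narrow side, half on the board, with the grey face toward the robot. I'll lift off vertically, go round behind it and push the grey face near its top.

Call:
jog_arm:
  commands:
    - {"claw": -1, "xyz": [0, 0, -0.002], "turn": [0, 0, 0]}
    - {"claw": -1, "xyz": [0, 0, -0.003], "turn": [0, 0, 0]}
    - {"claw": -1, "xyz": [0, 0, -0.008], "turn": [0, 0, 0]}
    - {"claw": -1, "xyz": [0, 0, -0.012], "turn": [0, 0, 0]}
    - {"claw": -1, "xyz": [0.01, 0, -0.005], "turn": [0, 0, 0]}
    - {"claw": -1, "xyz": [0.02, 0, 0], "turn": [0, 0, 0]}
    - {"claw": -1, "xyz": [0.02, 0, 0], "turn": [0, 0, 0]}
    - {"claw": -1, "xyz": [0, 0, 0], "turn": [0, 0, 0]}

```text
time: 6.9
tcp_pos: [0.4805, 0.0628, 0.1126]
tcp_rot: [[-0.975, -0.22, -0.003], [-0.22, 0.975, 0.0], [0.003, 0.001, -1.0]]
contact_force: [-0.1, -0.4, 0.1]
grip_width: 0.999
grasp_force: 0.0
```

```bash
python3 - <<'E'
from h import *
st(); b=snap('scene','s6.png')
c=cv2.resize(b[165:215,270:340],(800,571),interpolation=2); cv2.imwrite('pics/b6.png',c[:,:,::-1])
E
```

```text
t 6.9 fwd -0.0634 y 0.0305 tipz 0.0876 yaw 12.724280464384416 F [-0.0747 -0.4488  0.1336] [0.4805 0.0628 0.1126] [ 0.0029  0.0008 -1.    ]
```

View pics/b6.png

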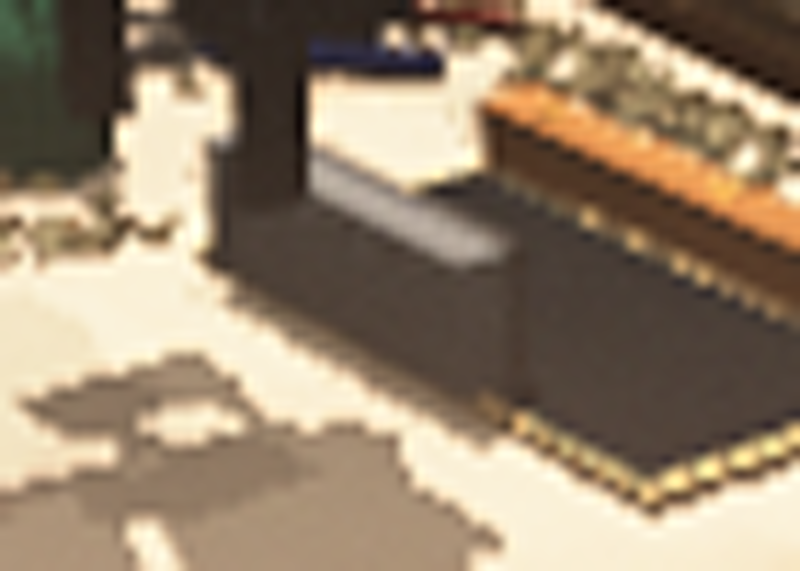

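The stone stands free on the board's edge: grey top band at crop (400,210), side face toward the robot. I'll lower behind it and push at about 46 mm.

Call:
jog_arm:
  commands:
    - {"claw": -1, "xyz": [0, 0, 0.015], "turn": [0, 0, 0]}
    - {"claw": -1, "xyz": [0, 0, 0.015], "turn": [0, 0, 0]}
    - {"claw": -1, "xyz": [0, 0, 0.012], "turn": [0, 0, 0]}
    - {"claw": -1, "xyz": [-0.01, 0, 0], "turn": [0, 0, 0]}
    - {"claw": -1, "xyz": [-0.01, 0, 0], "turn": [0, 0, 0]}
    - {"claw": -1, "xyz": [-0.005, 0, 0], "turn": [0, 0, 0]}
    - {"claw": -1, "xyz": [-0.004, 0, 0], "turn": [0, 0, 0]}

```text
time: 7.53
tcp_pos: [0.5131, 0.0695, 0.0705]
tcp_rot: [[-0.975, -0.221, 0.001], [-0.221, 0.975, -0.0], [-0.001, -0.0, -1.0]]
contact_force: [0.9, 0.1, -0.9]
grip_width: 1.005
grasp_force: 0.0
```

Call:
jog_arm:
  commands:
    - {"claw": -1, "xyz": [-0.004, 0, 0], "turn": [0, 0, 0]}
    - {"claw": -1, "xyz": [-0.004, 0, 0], "turn": [0, 0, 0]}
    - {"claw": -1, "xyz": [-0.004, 0, 0], "turn": [0, 0, 0]}

```text
time: 7.78
tcp_pos: [0.5242, 0.0722, 0.0707]
tcp_rot: [[-0.975, -0.221, -0.0], [-0.221, 0.975, -0.0], [0.0, -0.0, -1.0]]
contact_force: [-3.7, -1.6, 3.5]
grip_width: 0.996
grasp_force: 2.1
```

Call:
jog_arm:
  commands:
    - {"claw": -1, "xyz": [-0.004, 0, 0], "turn": [0, 0, 0]}
    - {"claw": -1, "xyz": [-0.004, 0, 0], "turn": [0, 0, 0]}
    - {"claw": -1, "xyz": [-0.004, 0, 0], "turn": [0, 0, 0]}

```text
time: 8.03
tcp_pos: [0.5359, 0.0749, 0.0707]
tcp_rot: [[-0.975, -0.221, -0.0], [-0.221, 0.975, 0.0], [0.0, 0.0, -1.0]]
contact_force: [-1.6, -0.7, 1.5]
grip_width: 1.0
grasp_force: 1.2
```

Call:
jog_arm:
  commands:
    - {"claw": -1, "xyz": [-0.004, 0, 0], "turn": [0, 0, 0]}
    - {"claw": -1, "xyz": [-0.004, 0, 0], "turn": [0, 0, 0]}
    - {"claw": -1, "xyz": [-0.004, 0, 0], "turn": [0, 0, 0]}

```text
time: 8.28
tcp_pos: [0.548, 0.0775, 0.0705]
tcp_rot: [[-0.975, -0.22, 0.001], [-0.22, 0.975, 0.0], [-0.001, -0.0, -1.0]]
contact_force: [-0.2, 1.3, -0.6]
grip_width: 1.001
grasp_force: 0.0
```

```bash
python3 - <<'E'
from h import *
st(); snap('scene','s7.png'); snap('top','t7.png')
E
```

```text
t 8.2833 fwd 0.0058 y 0.0300 tipz 0.0455 yaw 12.736912021954895 F [-0.1804  1.3444 -0.6329] [0.548  0.0775 0.0705] [-0.0006 -0.0001 -1.    ]
```

Call:
jog_arm:
  commands:
    - {"claw": -1, "xyz": [0.02, 0, -0.01], "turn": [0, 0, 0]}
    - {"claw": -1, "xyz": [0.03, 0, -0.03], "turn": [0, 0, 0]}
    - {"claw": -1, "xyz": [0.03, 0, -0.03], "turn": [0, 0, 0]}
    - {"claw": -1, "xyz": [0.03, 0, 0], "turn": [0, 0, 0]}
    - {"claw": -1, "xyz": [0.02, 0, 0], "turn": [0, 0, 0]}
    - {"claw": -1, "xyz": [0, 0, 0], "turn": [0, 0, 0]}

```text
time: 8.88
tcp_pos: [0.4183, 0.0489, 0.1398]
tcp_rot: [[-0.975, -0.22, -0.002], [-0.22, 0.975, 0.0], [0.002, 0.0, -1.0]]
contact_force: [0.8, 0.0, -0.5]
grip_width: 1.001
grasp_force: 0.0
```

```bash
python3 - <<'E'
from h import *
st(); b=snap('scene','s8.png'); a=snap('top','t8.png')
for n,im in(('top',a),('scene',b)):
  for y in(-.06,.0,.03,.06,.09):
    r=[]
    for f in np.arange(-.06,.131,.01):
      p=M+f*X+y*Y; u,v=proj(n,[*p,.036 if n=='top' else .036]); r.append(int(im[int(round(v)),int(round(u))].mean()))
    print(n,y,r)
E
```

```text
t 8.8833 fwd -0.1270 y 0.0306 tipz 0.1148 yaw 12.714576112331516 F [ 0.7589  0.0045 -0.5112] [0.4183 0.0489 0.1398] [ 0.0016  0.0005 -1.    ]
top -0.06 [179, 179, 178, 179, 179, 177, 120, 39, 35, 39, 41, 38, 36, 44, 40, 39, 37, 49, 68, 119]
top 0.0 [103, 178, 178, 176, 177, 173, 90, 37, 48, 125, 125, 123, 124, 125, 39, 38, 40, 55, 58, 126]
top 0.03 [126, 128, 180, 180, 180, 178, 54, 36, 79, 127, 127, 126, 127, 105, 43, 42, 38, 50, 42, 127]
top 0.06 [144, 130, 104, 180, 181, 163, 58, 37, 57, 129, 128, 127, 127, 116, 39, 39, 40, 69, 50, 131]
top 0.09 [156, 146, 135, 105, 179, 171, 74, 38, 52, 132, 130, 131, 131, 104, 39, 40, 40, 57, 46, 129]
scene -0.06 [231, 238, 100, 99, 71, 66, 71, 73, 72, 71, 71, 69, 64, 60, 147, 69, 68, 63, 124, 156]
scene 0.0 [236, 242, 83, 101, 69, 66, 69, 72, 117, 169, 166, 166, 167, 129, 111, 60, 61, 55, 122, 173]
scene 0.03 [237, 243, 114, 113, 68, 66, 68, 69, 138, 169, 164, 165, 169, 89, 73, 61, 61, 56, 148, 162]
scene 0.06 [236, 236, 139, 144, 59, 79, 65, 68, 132, 169, 167, 168, 166, 161, 69, 61, 59, 53, 139, 163]
scene 0.09 [84, 168, 95, 176, 235, 235, 233, 162, 119, 167, 168, 166, 167, 223, 236, 216, 96, 55, 137, 151]
```

The readings show a light grey face up on the board, 50 mm wide, spanning about 21 to 71 mm behind the front edge. That means it rolled over dark side down. Now I slide it to the cleat.

Call:
jog_arm:
  commands:
    - {"claw": -1, "xyz": [-0.035, 0, 0.02], "turn": [0, 0, 0]}
    - {"claw": -1, "xyz": [-0.035, 0, 0.02], "turn": [0, 0, 0]}
    - {"claw": -1, "xyz": [-0.03, 0, 0.005], "turn": [0, 0, 0]}
    - {"claw": -1, "xyz": [-0.015, 0, 0.01], "turn": [0, 0, 0]}
    - {"claw": -1, "xyz": [0, 0, 0.02], "turn": [0, 0, 0]}
    - {"claw": -1, "xyz": [0, 0, 0.02], "turn": [0, 0, 0]}
    - {"claw": -1, "xyz": [0, 0, 0], "turn": [0, 0, 0]}

```text
time: 9.57
tcp_pos: [0.5333, 0.0747, 0.0408]
tcp_rot: [[-0.975, -0.221, -0.006], [-0.221, 0.975, 0.001], [0.005, 0.002, -1.0]]
contact_force: [-0.9, -0.4, -0.5]
grip_width: 1.0
grasp_force: 0.0
```

Call:
jog_arm:
  commands:
    - {"claw": -1, "xyz": [-0.01, 0, 0], "turn": [0, 0, 0]}
    - {"claw": -1, "xyz": [-0.01, 0, 0], "turn": [0, 0, 0]}
    - {"claw": -1, "xyz": [-0.01, 0, 0], "turn": [0, 0, 0]}
    - {"claw": -1, "xyz": [-0.01, 0, 0], "turn": [0, 0, 0]}
    - {"claw": -1, "xyz": [-0.01, 0, 0], "turn": [0, 0, 0]}
    - {"claw": -1, "xyz": [-0.01, 0, 0], "turn": [0, 0, 0]}
    - {"claw": -1, "xyz": [-0.005, 0, 0], "turn": [0, 0, 0]}
    - {"claw": -1, "xyz": [-0.003, 0, 0], "turn": [0, 0, 0]}

```text
time: 10.23
tcp_pos: [0.6005, 0.0895, 0.0449]
tcp_rot: [[-0.975, -0.221, -0.001], [-0.221, 0.975, -0.0], [0.001, -0.0, -1.0]]
contact_force: [-5.0, -1.5, 5.2]
grip_width: 0.998
grasp_force: 2.8
```

```bash
python3 -c "from h import *; st()"
```

```text
t 10.2333 fwd 0.0596 y 0.0302 tipz 0.0199 yaw 12.767625981780366 F [-4.9869 -1.4975  5.1963] [0.6005 0.0895 0.0449] [ 0.0008 -0.     -1.    ]
```

Call:
jog_arm:
  commands:
    - {"claw": -1, "xyz": [-0.003, 0, 0], "turn": [0, 0, 0]}
    - {"claw": -1, "xyz": [-0.002, 0, 0], "turn": [0, 0, 0]}
    - {"claw": -1, "xyz": [-0.001, 0, 0], "turn": [0, 0, 0]}

```text
time: 10.48
tcp_pos: [0.6047, 0.0904, 0.0448]
tcp_rot: [[-0.975, -0.222, -0.004], [-0.222, 0.975, -0.001], [0.004, 0.0, -1.0]]
contact_force: [-13.3, -4.4, 8.7]
grip_width: 1.0
grasp_force: 6.8
```

Call:
jog_arm:
  commands:
    - {"claw": -1, "xyz": [-0.001, 0, 0], "turn": [0, 0, 0]}
    - {"claw": -1, "xyz": [-0.001, 0, 0], "turn": [0, 0, 0]}
    - {"claw": -1, "xyz": [0, 0, 0], "turn": [0, 0, 0]}

```text
time: 10.73
tcp_pos: [0.6049, 0.0904, 0.0448]
tcp_rot: [[-0.975, -0.222, -0.008], [-0.222, 0.975, -0.002], [0.008, 0.0, -1.0]]
contact_force: [-16.4, -7.5, 12.5]
grip_width: 0.997
grasp_force: 9.2
```

The stone has stopped at the cleat (18 N, no further travel). I'll back off, rise and check.

Call:
jog_arm:
  commands:
    - {"claw": -1, "xyz": [0.005, 0, 0], "turn": [0, 0, 0]}
    - {"claw": -1, "xyz": [0.01, 0, 0], "turn": [0, 0, 0]}
    - {"claw": -1, "xyz": [0.03, 0, -0.02], "turn": [0, 0, 0]}
    - {"claw": -1, "xyz": [0.035, 0, -0.02], "turn": [0, 0, 0]}
    - {"claw": -1, "xyz": [0.035, 0, -0.02], "turn": [0, 0, 0]}
    - {"claw": -1, "xyz": [0.035, 0, -0.02], "turn": [0, 0, 0]}
    - {"claw": -1, "xyz": [0.035, 0, -0.02], "turn": [0, 0, 0]}
    - {"claw": -1, "xyz": [0, 0, 0], "turn": [0, 0, 0]}

```text
time: 11.4
tcp_pos: [0.4238, 0.0501, 0.1474]
tcp_rot: [[-0.975, -0.22, 0.003], [-0.22, 0.975, -0.001], [-0.003, -0.001, -1.0]]
contact_force: [0.7, 0.5, 0.3]
grip_width: 0.997
grasp_force: 0.0
```

```bash
python3 - <<'E'
from h import *
st(); b=snap('scene','s9.png'); a=snap('top','t9.png')
x=cv2.resize(a[140:245,205:325],(640,560),interpolation=2); c=cv2.resize(b[160:220,270:370],(640,384),interpolation=2)
o=np.zeros((580,800,3),np.uint8); x=cv2.resize(x,(480,420)); c=cv2.resize(b[165:225,280:360],(320,240),interpolation=2)
o[:420,:480]=x; o[:240,480:]=c; o[240:440,480:]=cv2.resize(a,(320,200)); cv2.imwrite('pics/f.png',o[:,:,::-1])
E
```

```text
t 11.4 fwd -0.1215 y 0.0306 tipz 0.1224 yaw 12.719152165692222 F [0.6825 0.4825 0.3319] [0.4238 0.0501 0.1474] [-0.0026 -0.0011 -1.    ]
```

View pics/f.png

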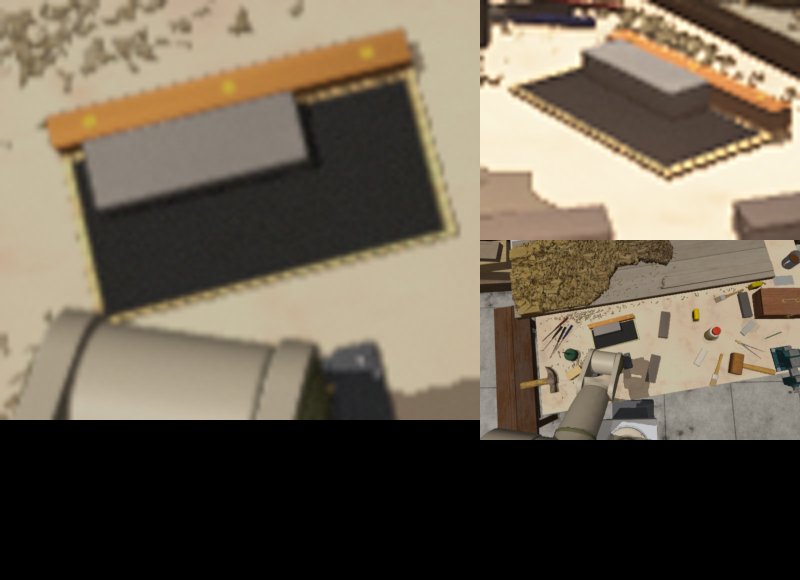

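The stone lies grey side up, flat against the cleat (crop 90-310, 95-210), and the bystanders are where they were.

```bash
python3 -c "from h import *; print(robot.sign_off())"
```

```text
the job is handed in; nothing more can be done
None
```

The oilstone was pushed to the board's edge, tipped over without gripping, and slid flat against the cleat, dark side down; the other things look unmoved, and I handed the job in at about 11.5 s of robot time.

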